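# Hold a viscometer ball in the light gauge

### The job

The steel ball of the falling-ball viscometer is to have its diameter read: take the ball tray off the balance by its blue grip, carry it without tipping the loose ball out of its pocket, and hold the tray level in the optical gauge with the ball in mid-gap, wholly in line between the two round green windows. Keep your fingers off the ball, do not bump the gauge and leave everything else where it is. Finish while still holding the tray there, steady, level and touching nothing else.

Things in the scene. Friction and masses are not known exactly. Their poses are not given: they have to be found in the camera images.
- tray: The ball tray, loose on the balance's pan, 135 to 225 g: a flat aluminium plate 160 (x) by 56 (y) by 4 mm with an upright blue grip near its -x end and a round ball pocket near its +x end. Origin: centre of its underside, 75 mm above the table at the start; x runs lengthwise from grip to pocket, z up. Grip centre and pocket centre are 100 mm apart
- tray_grip (a point): Point on the middle of the tray's blue grip, 36 mm above the tray's underside, 50 mm from the origin towards -x; axes as the tray's. The grip is a flat upright bar 36 mm long (x), 12 mm thick (y), from 4 to 56 mm above the underside: pinch it across its thickness from above
- tray_pocket (a point): Centre of the tray's pocket at the height of the resting ball's centre: 50 mm from the tray's origin along +x, 16.5 mm above its underside; axes as the tray's. The pocket is a black rim ring, 42 mm outside and 34 mm inside diameter, standing only 3.5 mm above the plate's top
- ball: The polished steel ball, 25 mm in diameter, about 64 g, loose in the tray's pocket, where it can roll about 4.5 mm any way from the middle; it rolls over the rim at a tilt of about 40 degrees or with a sharp jerk. Origin at its centre
- balance: The laboratory balance, fixed: white housing 230 (x) by 190 (y) by 58 mm with a display at the front (-x). Its square steel pan, 170 by 170 mm, is centred 30 mm from the origin towards +x, its flat top 75 mm above the table. Origin: centre of the underside. Stands to the left or the right, the gauge on the other side
- gauge: The optical diameter gauge, fixed: a dark bed 110 (x) by 250 (y) by 20 mm with two white heads, each 56 (x) by 50 (y) mm, up to 175 mm above the table, facing one another across a gap of 140 mm (y -70 to +70 mm) that is open above and towards -x and +x. Origin: centre of the bed's underside; y runs from head to head; -x is roughly towards the robot
- gauge_beam (a point): Middle of the light beam in the gauge: halfway between the heads, 140 mm above the table, straight above the gauge's origin. The beam runs along y between two round green windows, 44 mm in diameter, one on each head's inner face, centred at this height; green lines on the heads' outsides mark it. Axes as the gauge's, z up
- empty_tray: Bystander: a second tray of the same shape with an orange grip and no ball, on the table between balance and gauge; same origin as the ball tray; 56 mm high
- weight: Bystander: brass check weight, 32 mm in diameter, 56 mm high; origin under its centre
- cup: Bystander: clear sample cup, 56 mm in diameter, 70 mm high; origin under its centre
- jar: Bystander: amber jar, 64 mm in diameter, 85 mm high; origin under its centre
- brush: Bystander: small brush lying on the table in front of the robot, under 30 mm high
There are look-alikes about, which are no part of the job. What is shaped like the tray but turquoise is not meant.

How it is judged:
By the outcome, as a careful person would: the job done as asked, in the order asked, and still so for the second after the job is handed in, while the arm keeps its last pose, push and grip.
It also fails if it takes over 48 s, if anything falls off the work surface, if the arm or the gripper's body presses on something with over 40 N, if the wrist force passes 120 N, or if a joint passes its speed limit or range.

### The arm

A 7-joint arm with a two-finger parallel gripper is mounted at the origin on the work surface. World frame = base frame: x ahead of the robot, y to its left, z up, the work surface at z = 0. Lengths are in m, angles in rad, forces in N, time in s.
With the tool pointing down it reaches from about 0.4 to 0.9 m from the base axis. Payload 5.6 kg.
Tool frame: the origin (TCP) lies on the centre line of the jaws, within the pads' length; the fingertips stand 14 mm ahead of it and the grasp point (between the pads) lies 5 mm behind it; z points along the fingers, y is the line along which they close (so a half turn about z gives the same grasp; the last joint's range is limited). The gripper opens to 92 mm and grips with 3 to 60 N. Pads are 20 mm wide; open, the fingers measure 128 mm over their backs; the gripper's body (75 mm by 189 mm) begins 69 mm behind the grasp point.
Start: joints at [1.298, 0.468, -0.012, 1.603, 0.006, 1.071, -0.056], TCP at [0.148, -0.633, 0.229] pointing down, gripper open.
Joint ranges: [-2.53, 2.53], [-0.31, 2.02], [-1.57, 1.55], [0.28, 2.44], [-1.29, 4.43], [0.15, 1.84], [-2.92, 2.92]. Speed limits (rad/s): [2.57, 2.57, 3.14, 3.14, 3.14, 3.14, 3.14].

### API

Orientations are given as a unit quaternion [w, x, y, z].
In Python, from rig import r gives the robot as it stands. Calls block until the motion is done:
- r.movep(position, orientation): joint-space move of the TCP to a pose.
- r.servo_line(position, frame=None, feed=0.15, stop_force=None): straight line of the TCP; frame=None keeps the orientation; feed is the mean speed in m/s. With stop_force (N) it stops when the force on the tool has changed by that much, and returns True; else False.
- r.movej(angles): joint-space move.
- r.let_go() and r.grab(f_grip=None): open the fingers fully, or close them until they stop; f_grip is the grip in N (None keeps the last).
- r.hold(seconds).
- r.solve_ik(position, orientation): joint angles nearest the present ones, or None.
- r.camera(name): name is "scene" or "top"; returns a dict with "img" (400x640x3 uint8, red, green, blue), "z_map" (400x640 float32, m along the optical axis (not along the pixel's ray), 0 where there is no reading), "mtx" (3x3 intrinsics, pixels), "world_from_camera" (4x4, takes a point from camera to world coordinates). Camera axes: x right, y up, looking along -z (the intrinsics and any distortion apply to the point x, -y, -z); pixel columns grow to the right and rows downward; lengths in m; the calibration is good to about 2 mm. A picture is of the moment at which its call begins.
A pose or a line that the arm cannot do raises r.MotionError and nothing moves.
- r.finish_job(): hands the job in; it is judged then, once.
Readings, each from a call of its own:
- r.get_time(): time.
- r.get_joints(): joint angles.
- r.get_joint_vel(): joint speeds.
- r.get_tau(): joint torques, N m.
- r.get_tool_pos(): TCP position.
- r.get_tool_rot(): TCP orientation.
- r.get_force(): force on the tool from outside, world axes, zero at the start.
- r.get_wrist_torque(): the same for the moment, N m.
- r.get_finger_gap(): finger opening in m.
- r.get_grip_force(): force on a finger pad.
Only numpy, scipy, OpenCV 4.12 (cv2) and the standard library are available. Lean on these libraries where they do the work, as an engineer would, in place of code of your own. Each camera call takes 0.05 s, during which the arm holds its last target. There are 200 camera calls.

## Working session

There is one attempt and no reset: what is moved stays moved. The work goes in short steps, each a Python script; the robot and the scene stay as the last script left them, time stands still between calls to the robot, and variables do not carry over. Pictures are saved under pics/ and viewed, at most 10 in all, crops included, and the job is handed in when it is done.

```bash
ls; mkdir -p pics
python3 - <<'E'
from rig import r
import cv2,numpy as np
for n in("scene","top"):
    c=r.camera(n); np.savez(f"{n}0.npz",**{k:c[k] for k in("img","z_map","mtx","world_from_camera")})
    cv2.imwrite(f"pics/{n}0.png",c["img"][...,::-1]); print(n,c.keys(),c["mtx"],c["world_from_camera"])
print(r.get_tool_rot(),r.get_time())
E
```

```text
pics
scene dict_keys(['img', 'z_map', 'mtx', 'world_from_camera']) [[433.79593052   0.         314.85724774]
 [  0.         433.79593052 204.55291868]
 [  0.           0.           1.        ]] [[ 0.88211051 -0.40454343  0.24129993  0.84721757]
 [ 0.47103497  0.76046471 -0.44701173 -0.5392957 ]
 [-0.00266442  0.50797445  0.86136802  1.15441347]
 [ 0.          0.          0.          1.        ]]
top dict_keys(['img', 'z_map', 'mtx', 'world_from_camera']) [[520.8704117    0.         326.23817269]
 [  0.         520.8704117  200.58081152]
 [  0.           0.           1.        ]] [[ 0.01649295  0.97740081 -0.21075017  0.2074368 ]
 [-0.99985695  0.01533199 -0.00714161 -0.00271888]
 [-0.003749    0.21083781  0.97751387  1.65183241]
 [ 0.          0.          0.          1.        ]]
[-7.92699310e-04  9.93411924e-01  1.14595335e-01 -1.74137582e-04] 0.1
```

View pics/scene0.png

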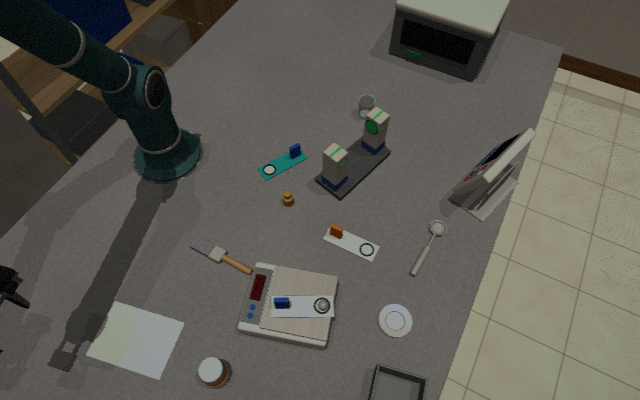

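View pics/top0.png

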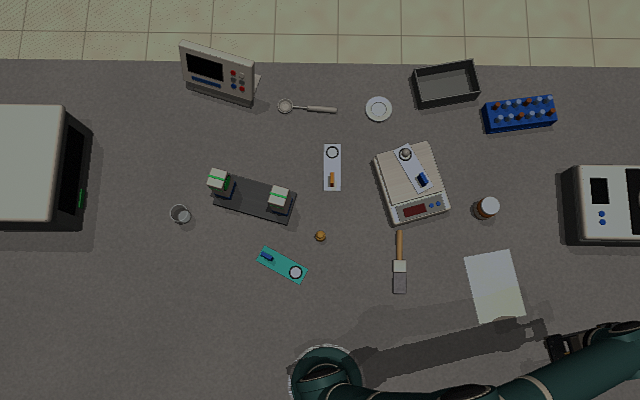

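The scene view shows the tray with its blue grip (282,302) and ball (322,305) on the balance. The gauge heads are at about (335,165) and (375,130). In the top view the grip is at (423,180), the ball at (405,154), and the gauge heads at (219,180) and (280,196). The turquoise look-alike is at (282,265). I'll enlarge these areas next.

Run:
```python
import cv2,numpy as np
S=np.load("scene0.npz")["img"];T=np.load("top0.npz")["img"]
def crop(I,x,y,w,h,s): return cv2.resize(I[y:y+h,x:x+w],None,fx=s,fy=s,interpolation=cv2.INTER_CUBIC)
a=np.vstack([crop(S,260,280,80,50,5),crop(S,310,100,100,75,4)[:300]])
b=np.vstack([crop(T,380,140,80,50,5),crop(T,200,160,100,75,4)])
cv2.imwrite("pics/crops.png",np.hstack([a,b])[...,::-1])
```

```text
(no output)
```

View pics/crops.png

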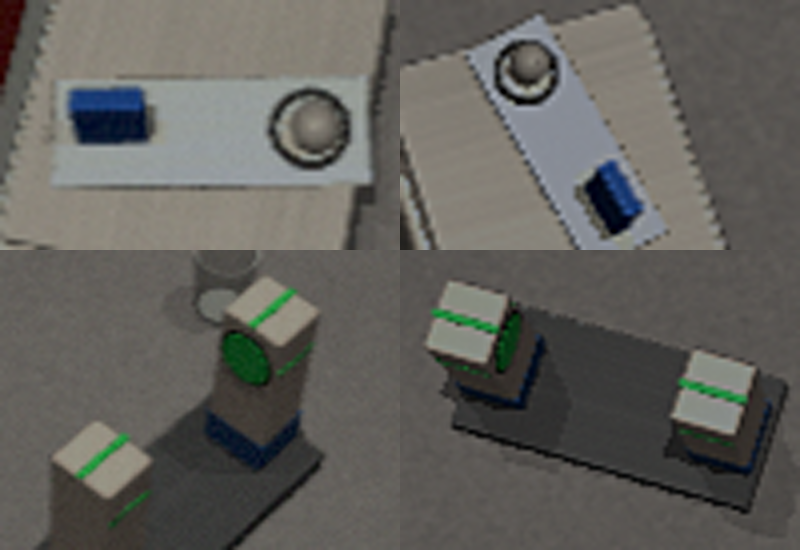

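The crops show the tray plate corners, the pocket ring and the grip, plus the green lines on the gauge head tops. I'll triangulate these points and cross-check them against depth.

```bash
cat > geo.py <<'E'
import numpy as np,cv2
def load(n): return dict(np.load(n))
def P(c):
    F=np.diag([1,-1,-1,1.]); return c["mtx"]@(F@np.linalg.inv(c["world_from_camera"]))[:3]
def tri(a,b,ua,ub):
    X=cv2.triangulatePoints(P(a),P(b),np.float64(ua).T,np.float64(ub).T); X=(X[:3]/X[3]).T
    e=[np.abs((lambda q:q[:,:2]/q[:,2:])(np.c_[X,np.ones(len(X))]@P(c).T)-u).max() for c,u in((a,ua),(b,ub))]
    return X,e
def cloud(c):
    z=c["z_map"]; v,u=np.indices(z.shape); K=c["mtx"]
    p=np.stack([(u-K[0,2])/K[0,0]*z,-(v-K[1,2])/K[1,1]*z,-z,np.ones_like(z)],-1)
    w=(p@c["world_from_camera"].T)[...,:3]; w[z<=0]=np.nan; return w
E
python3 - <<'E'
from geo import *
np.set_printoptions(precision=4,suppress=True)
s,t=load("scene0.npz"),load("top0.npz")
f=lambda L,o,k:(np.float64(L)+.5)/k-.5+o
# tray: 2 plate corners at +x end, -x/-y.. , ring, grip top centre
us=f([(370,77),(372,186),(52,186),(311,128),(108,97)],(260,280),5)
ut=f([(66,53),(140,15),(268,232),(126,72),(222,186)],(380,140),5)
X,e=tri(s,t,us,ut); print("tray\n",X,e)
us=f([(296,41),(250,78),(128,186),(78,226)],(310,100),4)
for ut in ([(33,64),(97,78),(280,134),(347,148)],):
    X,e=tri(s,t,us,f(ut,(200,160),4)); print("gauge\n",X,e); print(X.mean(0))
for n,c in(("s",s),("t",t)):
    w=cloud(c); hsv=cv2.cvtColor(c["img"],cv2.COLOR_RGB2HSV); x,y,z=w[...,0],w[...,1],w[...,2]
    x0=X.mean(0)
    m=(abs(z-.175)<.008)&(np.hypot(x-x0[0],y-x0[1])<.17)
    k,l=cv2.connectedComponents(m.astype(np.uint8))
    for i in range(1,k):
        q=w[l==i]
        if len(q)>40: print(n,"head",len(q),q.mean(0),cv2.minAreaRect(q[:,:2].astype(np.float32)*1000))
    b=(hsv[...,0]>105)&(hsv[...,0]<125)&(hsv[...,1]>150)&(y<-.05)&(y>-.4)&(z>.08)&(z<.2)
    q=w[b]; print(n,"blue",len(q),q[:,2].max()); q=q[q[:,2]>.123]; print(len(q),q.mean(0),cv2.minAreaRect(q[:,:2].astype(np.float32)*1000))
    m=(abs(z-.079)<.012)&(hsv[...,1]<60)&(y<-.05)&(y>-.4)
    # blanket height of plate near triangulated ball/pocket area
E
```

```text
tray
 [[ 0.7136 -0.1975  0.0786]
 [ 0.7402 -0.2455  0.0749]
 [ 0.5991 -0.3219  0.0781]
 [ 0.7003 -0.2352  0.081 ]
 [ 0.6133 -0.2835  0.1342]] [np.float64(0.7927161685728947), np.float64(0.3421270667142835)]
gauge
 [[0.5974 0.3582 0.1722]
 [0.5849 0.3085 0.1753]
 [0.5471 0.1745 0.1733]
 [0.535  0.1239 0.1791]] [np.float64(0.7732475104721743), np.float64(0.4670745287056093)]
[0.5661 0.2413 0.175 ]
s head 261 [0.5917 0.3296 0.1743] ((590.4657592773438, 332.494384765625), (53.28443908691406, 55.74723815917969), 73.6466293334961)
s head 303 [0.5419 0.1467 0.1743] ((540.6510620117188, 148.0302276611328), (53.53564453125, 56.83503341674805), 73.09815216064453)
s blue 138 0.17331628511537167
68 [ 0.6055 -0.2804  0.1306] ((329.93170166015625, -176.84115600585938), (28.478515625, 631.8961791992188), 69.4198989868164)
t head 316 [0.5896 0.3308 0.1749] ((589.967529296875, 332.00311279296875), (53.338748931884766, 56.931922912597656), 73.32716369628906)
t head 320 [0.5393 0.1482 0.1747] ((540.053955078125, 148.66159057617188), (50.650421142578125, 55.868656158447266), 72.76436614990234)
t blue 87 0.1387942315485855
42 [ 0.6104 -0.2836  0.1312] ((611.0272827148438, -284.1187438964844), (34.11966323852539, 11.604738235473633), 27.817127227783203)
```

```bash
cat > plan.py <<'E'
import numpy as np
q=lambda d:[0,np.cos(np.radians(d)/2),np.sin(np.radians(d)/2),0]
G=np.array([.6107,-.2842]); YT=28.3          # grip xy, tray yaw
B=np.array([.5655,.2400]); YG=-15.2          # beam xy, gauge yaw
ux=lambda d:np.array([np.cos(np.radians(d)),np.sin(np.radians(d))])
T=B-.1*ux(YG)
E
python3 - <<'E'
from plan import *
from rig import r
np.set_printoptions(precision=3,suppress=True)
for k in(0,180):
    for p,z,y in((G,.21,YT),(G,.106,YT),(T,.24,YG),(T,.1545,YG)):
        print(k,p,z,r.solve_ik([*p,z],q(y+k)))
print(r.get_force())
r.movep([*G,.21],q(YT)); print(r.get_tool_pos(),r.get_time(),r.get_force())
import cv2
for n in("scene","top"):
    c=r.camera(n); np.savez(f"{n}1.npz",**c)
S=np.load("scene1.npz")["img"];Tm=np.load("top1.npz")["img"]
cv2.imwrite("pics/pre.png",np.hstack([cv2.resize(I[y:y+100,x:x+100],(400,400),interpolation=2) for I,x,y in((S,240,250),(Tm,370,120))])[...,::-1])
E
```

```text
0 [ 0.611 -0.284] 0.21 [ 0.554  0.542 -0.241  1.544  0.141  1.073 -0.798]
0 [ 0.611 -0.284] 0.106 [ 0.546  0.654 -0.23   1.616  0.179  0.892 -0.828]
0 [0.469 0.266] 0.24 [ 0.272  0.527 -1.123  1.814  0.523  1.138 -2.864]
0 [0.469 0.266] 0.1545 [ 0.153  0.585 -0.957  1.894  0.58   0.968 -2.907]
180 [ 0.611 -0.284] 0.21 [ 1.124  0.963 -1.331  1.504  0.94   1.414  1.812]
180 [ 0.611 -0.284] 0.106 [ 1.127  1.135 -1.337  1.574  1.126  1.358  1.718]
180 [0.469 0.266] 0.24 [ 0.248  0.504 -1.079  1.815  0.491  1.124  0.304]
180 [0.469 0.266] 0.1545 [ 0.096  0.545 -0.87   1.897  0.513  0.938  0.289]
[-0.439 -0.787 -1.149]
[ 0.61  -0.286  0.21 ] 2.1833 [-0.183 -0.282  0.306]
```

View pics/pre.png

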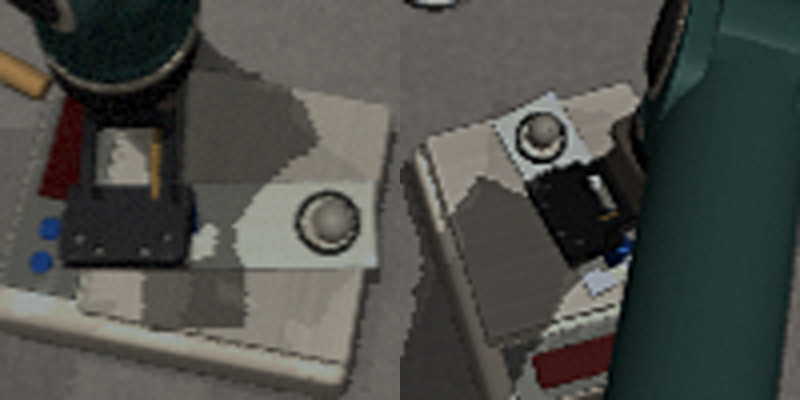

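The picture shows the gripper over the grip: the pocket ring and ball are in view at crop pixels (328,222) and (541,137), and the gripper hides most of the grip. Descending with a force stop, then grasping.

Run:
```python
from plan import *
from rig import r
np.set_printoptions(precision=4,suppress=True)
print(r.servo_line([*G,.106],feed=.08,stop_force=8)); r.hold(.3)
print(r.get_tool_pos(),r.get_tool_rot(),r.get_force())
r.grab(10); r.hold(.2); print(r.get_finger_gap(),r.get_grip_force(),r.get_force())
r.grab(50); r.hold(.3); print(r.get_finger_gap(),r.get_grip_force(),r.get_force(),r.get_wrist_torque())
print(r.get_tool_pos(),r.get_tool_rot(),r.get_joints(),r.get_time())
```

```text
False
[ 0.6108 -0.2842  0.1062] [0.0001 0.9697 0.2444 0.0001] [0.7799 0.4293 0.9412]
0.011871051250483461 9.999178647994995 [ 0.1802 -0.6835 -0.3886]
0.011588081274997376 49.999263882637024 [-0.4608 -0.5534  0.3626] [-0.1312 -0.0916  0.0163]
[ 0.6107 -0.2842  0.106 ] [0.     0.9697 0.2445 0.    ] [ 0.5409  0.6535 -0.2225  1.6161  0.1734  0.8913 -0.8233] 5.9333
```

Run:
```python
from plan import *
from rig import r
import cv2
np.set_printoptions(precision=4,suppress=True)
r.servo_line([*G,.24],feed=.08); r.hold(.3)
print(r.get_tool_pos(),r.get_tool_rot(),r.get_finger_gap(),r.get_force(),r.get_wrist_torque(),r.get_time())
for n in("scene","top"):
    c=r.camera(n); np.savez(f"{n}2.npz",**c)
S=np.load("scene2.npz")["img"];Tm=np.load("top2.npz")["img"]
cv2.imwrite("pics/lift.png",np.hstack([cv2.resize(I[y:y+120,x:x+100],(400,480),interpolation=2) for I,x,y in((S,250,200),(Tm,370,80))])[...,::-1])
```

```text
[ 0.6107 -0.2842  0.2399] [-0.0001  0.9697  0.2445 -0.0001] 0.01192268177165896 [-0.6809 -0.5129 -2.4267] [-0.0859  0.0578  0.0162] 8.0583
```

View pics/lift.png

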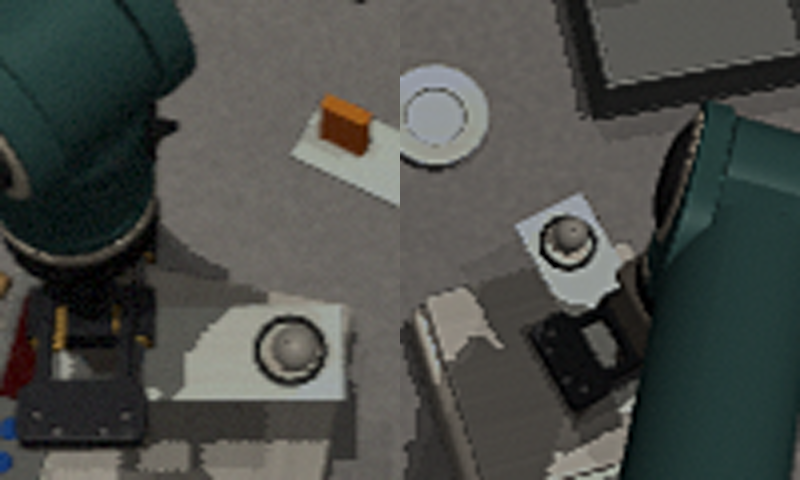

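The tray is lifted, with the ball still in its pocket: ring at crop pixel (290,350) in the scene view and (568,243) in the top view. I'll check level and pocket position numerically.

```bash
cat > meas.py <<'E'
from geo import *
def plane(c,g,yaw,zp):
    """plane fit of visible plate: depth points in tray footprint (grip xy g), excluding grip/ring"""
    w=cloud(c).reshape(-1,3); a=np.radians(yaw); d=w[:,:2]-g
    u=d@[np.cos(a),np.sin(a)]; v=d@[-np.sin(a),np.cos(a)]
    m=(u>.025)&(u<.127)&(abs(v)<.025)&(np.hypot(u-.1,v)>.024)&(abs(w[:,2]-zp)<.02)
    u,v,z=u[m],v[m],w[m,2]
    for _ in range(4):
        A=np.c_[u,v,np.ones_like(u)]; k=np.linalg.lstsq(A,z,rcond=None)[0]; e=abs(A@k-z); s=e<max(.002,2.5*np.median(e)); u,v,z=u[s],v[s],z[s]
    return len(z),np.degrees(k[:2]),"z at pocket",k[2]+.1*k[0],"rms",e.std(),"u range",u.min(),u.max()
E
python3 - <<'E'
from meas import *
from plan import *
np.set_printoptions(precision=4,suppress=True)
s,t=load("scene2.npz"),load("top2.npz")
X,e=tri(s,t,(np.float64([(290,350),(348,303),(347,399)])+.5)/4-.5+(250,200),(np.float64([(168,243),(117,226),(182,194)])+.5)/4-.5+(370,80)); print(X,e)
d=X[0,:2]-G; print(np.hypot(*d),np.degrees(np.arctan2(d[1],d[0])))
print(plane(s,G,YT,.213)); print(plane(t,G,YT,.213))
s0,t0=load("scene0.npz"),load("top0.npz")
print("before",plane(s0,G,YT,.079)); print(plane(t0,G,YT,.079))
E
```

```text
[[ 0.6999 -0.2358  0.2146]
 [ 0.714  -0.1976  0.2146]
 [ 0.7395 -0.2464  0.2114]] [np.float64(1.7493352816474612), np.float64(0.7468801050789295)]
0.10145099148957228 28.490714798403356
(527, array([-0.1486, -0.2566]), 'z at pocket', np.float64(0.21176975204047968), 'rms', np.float64(0.0006465632175825498), 'u range', np.float64(0.025047085684634818), np.float64(0.1269866297286148))
(186, array([0.8285, 1.2521]), 'z at pocket', np.float64(0.21302685809410357), 'rms', np.float64(0.0011807810742106206), 'u range', np.float64(0.0259779554746684), np.float64(0.12677738394334806))
before (444, array([-0.2054, -0.253 ]), 'z at pocket', np.float64(0.07803439037612062), 'rms', np.float64(0.0008073833933943993), 'u range', np.float64(0.02511454699485052), np.float64(0.12695796508497606))
(260, array([ 0.5288, -0.4724]), 'z at pocket', np.float64(0.07914050381495404), 'rms', np.float64(0.0013390674616770716), 'u range', np.float64(0.025539032882847545), np.float64(0.126962756340243))
```

Run:
```python
from plan import *
from rig import r
import cv2
np.set_printoptions(precision=4,suppress=True)
r.servo_line([*T,.24],q(YG),feed=.09); r.hold(.3)
print(r.get_tool_pos(),r.get_tool_rot(),r.get_joints(),r.get_finger_gap(),r.get_force(),r.get_time())
print(r.servo_line([*T,.1547],feed=.05,stop_force=6)); r.hold(.3)
print(r.get_tool_pos(),r.get_tool_rot(),r.get_joints(),r.get_finger_gap(),r.get_force(),r.get_wrist_torque(),r.get_time())
for n in("scene","top"):
    c=r.camera(n); np.savez(f"{n}3.npz",**c)
S=np.load("scene3.npz")["img"];Tm=np.load("top3.npz")["img"]
cv2.imwrite("pics/place.png",np.hstack([cv2.resize(I[y:y+120,x:x+100],(400,480),interpolation=2) for I,x,y in((S,300,90),(Tm,200,140))])[...,::-1])
```

```text
[0.469  0.2662 0.24  ] [ 0.      0.9912 -0.1322  0.    ] [-0.2636  0.3011 -0.3781  1.8433  0.1287  1.021  -2.5297] 0.011437998248204339 [-0.4249  0.0617 -2.7434] 14.925
False
[0.469  0.2662 0.1548] [-0.      0.9912 -0.1323  0.0001] [-0.2889  0.406  -0.356   1.9205  0.1849  0.8464 -2.5775] 0.011429452745275584 [ 0.4009  0.2    -2.1522] [0.0715 0.123  0.0233] 17.0833
```

View pics/place.png

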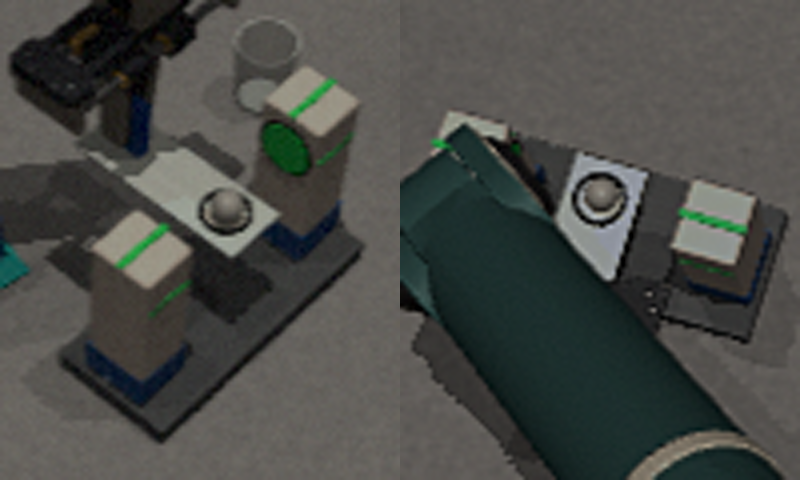

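The tray is in the gauge: ball at crop pixel (228,208) in the scene view and (601,191) in the top view, well between the heads. Measuring the ball against the beam and the tray's level.

Run:
```python
from meas import *
from plan import *
np.set_printoptions(precision=4,suppress=True)
s,t=load("scene3.npz"),load("top3.npz")
f=lambda L,o:(np.float64(L)+.5)/4-.5+o
X,e=tri(s,t,f([(228,208),(225,212),(281,211),(167,226),(118,266)],(300,90)),f([(201,191),(200,200),(248,169),(280,212),(347,228)],(200,140))); print(X,e)
R=np.array([ux(YG),ux(YG+90)])
print("rel beam",(X[:,:2]-B)@R.T)
print(plane(s,T,YG,.127)); print(plane(t,T,YG,.127))
for c in(s,t):
    w=cloud(c).reshape(-1,3); w=w[(np.hypot(*(w[:,:2]-B).T)<.02)&(w[:,2]>.135)]
    # sphere fit of known radius
    from scipy.optimize import least_squares
    o=least_squares(lambda p:np.linalg.norm(w-p,axis=1)-.0125,[*B,.14],loss="soft_l1",f_scale=.001); print("ball",len(w),o.x,(o.x[:2]-B)@R.T,np.abs(o.fun).mean())
    # near head top centre
    w=cloud(c).reshape(-1,3);h=B-.095*ux(YG+90);m=(np.hypot(*(w[:,:2]-h).T)<.045)&(abs(w[:,2]-.175)<.006);print("head",m.sum(),((w[m].mean(0)[:2]-h)@R.T),w[m].mean(0)[2])
# green window ellipse in scene -> centre in 3D from depth
hs=cv2.cvtColor(s["img"],cv2.COLOR_RGB2HSV); w=cloud(s)
g=(hs[...,0]>45)&(hs[...,0]<75)&(hs[...,1]>120)&(abs(w[...,2]-.14)<.03); g[:, :360]=0
k,l,st,ce=cv2.connectedComponentsWithStats(g.astype(np.uint8)); i=1+st[1:,4].argmax(); q=w[l==i]
print("window",st[i],np.median(q,0),q.min(0),q.max(0),(q.mean(0)[:2]-B)@R.T,q.mean(0)[2])
```

```text
[[0.5703 0.2371 0.1394]
 [0.5664 0.2397 0.1291]
 [0.5954 0.2096 0.1698]
 [0.5477 0.1739 0.1749]
 [0.535  0.1239 0.1791]] [np.float64(8.547907971574944), np.float64(5.078727506965151)]
rel beam [[ 0.0053 -0.0015]
 [ 0.0009 -0.0001]
 [ 0.0368 -0.0215]
 [ 0.0001 -0.0685]
 [ 0.001  -0.12  ]]
(227, array([ 0.2184, -1.1495]), 'z at pocket', np.float64(0.1276065400096135), 'rms', np.float64(0.0007956027501654223), 'u range', np.float64(0.025512735297287318), np.float64(0.1263458455119481))
(148, array([0.6244, 0.3613]), 'z at pocket', np.float64(0.12803387606209518), 'rms', np.float64(0.00142759662339376), 'u range', np.float64(0.04531368637407827), np.float64(0.12680796502551966))
ball 59 [0.568  0.238  0.1398] [ 0.0029 -0.0012] 0.0013183217963120045
head 291 [ 0.0011 -0.0006] 0.17428318736957832
ball 61 [0.5682 0.236  0.14  ] [ 0.0036 -0.0031] 0.0020621677357756437
head 302 [-0.0008 -0.0004] 0.1750061792745211
window [366 121  12  13 106] [0.5858 0.3066 0.1421] [0.5636 0.2992 0.1188] [0.6069 0.316  0.1647] [0.0017 0.0697] 0.14227987322641011
```

The ball is about 3–4 mm off along x, −1 to −3 mm off across the gap, and at a height of 0.140 m. The window leaves 9.5 mm of margin, and the tool is level. I'll do a final steadiness check and hand in.

Run:
```python
from rig import r
import numpy as np
np.set_printoptions(precision=4,suppress=True)
r.hold(.8); print(r.get_tool_pos(),np.abs(r.get_joint_vel()).max(),r.get_finger_gap(),r.get_grip_force(),r.get_time())
print(r.finish_job())
```

```text
[0.469  0.2662 0.1547] 0.0024147053806046954 0.011778200191210456 49.99882221221924 17.9833
the job is handed in; nothing more can be done
None
```

I handed the job in at 18.0 s with the tray held steady in the gauge, the tool level to within about 0.02°, and the ball still in its pocket. The ball measured about 4 mm off the beam axis along x, against 9.5 mm of window margin, and it was at beam height (0.140 m).

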